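# Gather the standoffs in one corner of the tote

### The job

Lift the straightedge off the tote and lay it level in the two-pronged wooden rest. Then pick up the tote by its handle, well clear of the bench, and tilt it until all four standoffs have slid together into the corner with the round lug. Finish holding the tote tilted like that in the air, standoffs in the corner; do not put it down or let go, and leave the other things on the bench where they are.

Things in the scene. Friction and masses are not known exactly. Their poses are not given: they have to be found in the camera images.
- tote_handle (a point): Middle of the tote's handle: a flat-sided bar along the tote's y, 14 mm wide (x), 16 high, 160 long, on two uprights at the middle of the long sides. 78 mm above the tote's underside (handle top 86), over its centre. The tote is an open grey plastic box, 260 mm (x) by 160 (y), walls 45 high and 5 thick, floor 5 thick, 0.25 kg, upright on the bench, z up.
- tote_corner (a point): Inside of the tote's lug corner, 7 mm above the inner floor: (+125, +75, -66) mm from the handle point in the tote's axes (same axes). A flat round lug, 40 mm across and 6 thick, sticks out just under the rim at this corner, the one at positive x and positive y.
- straightedge_center (a point): Centre (half-way up) of the straightedge: a flat aluminium bar 230 mm long (its y), 26 wide (x), 16 thick (z), 0.15 kg. It lies loose on the rims of the tote's two long walls, across the tote and beside the handle, 60 to 72 mm from it on the tote's -x side.
- rest_seat (a point): Midway between the notch floors of the fixed plywood rest, 70 mm above the bench. Two prongs, 100 mm apart along the rest's y, each 10 thick (y) with a notch 38 wide (x) between lips 10 high; free space between the prongs 90 mm, down to a base 12 thick. The straightedge lies in both notches, along the rest's y, its middle at this point, underside at this height. z up.
- standoff0_center (a point): Centre of one of four alike loose sign standoffs in the tote: polished aluminium disc 24 mm across, 14 mm high, 16 g. On the tote's smooth floor it begins to slide at about 8 degrees; it settles into the corner when the tote is tilted some 22 to 35 degrees towards it.
- standoff1_center (a point): Centre of one of four alike loose sign standoffs in the tote: polished aluminium disc 24 mm across, 14 mm high, 16 g. On the tote's smooth floor it begins to slide at about 8 degrees; it settles into the corner when the tote is tilted some 22 to 35 degrees towards it.
- standoff2_center (a point): Centre of one of four alike loose sign standoffs in the tote: polished aluminium disc 24 mm across, 14 mm high, 16 g. On the tote's smooth floor it begins to slide at about 8 degrees; it settles into the corner when the tote is tilted some 22 to 35 degrees towards it.
- standoff3_center (a point): Centre of one of four alike loose sign standoffs in the tote: polished aluminium disc 24 mm across, 14 mm high, 16 g. On the tote's smooth floor it begins to slide at about 8 degrees; it settles into the corner when the tote is tilted some 22 to 35 degrees towards it.
- spray_bottle: White bottle, 66 mm across, 150 mm tall, a bystander; origin at the centre of its underside.
- tape_roll: Roll of pale paper tape lying flat, 80 mm across, 48 mm high, a bystander; origin at the centre of its underside.
- mug: White mug, 80 mm across, 95 mm tall, a bystander; origin at the centre of its underside.
- brush: Brush lying on the bench, a bystander; origin at the middle of its underside.

How it is judged:
On the way, in this order (a step that is already met when the one before it is completed fails the run):
1. the straightedge lies in both notches of the rest, let go (horizontal distance between straightedge_center and rest_seat below 0.035 m and z of straightedge_center in the frame of rest_seat between 0.003 and 0.013 m and angle between the y axis of straightedge_center and the y axis of rest_seat, either way round below 0.2 rad and angle between the z axis of straightedge_center and the z axis of rest_seat, either way round below 0.1 rad and contact force between the fingers and straightedge below 0.1 N), for 0.2 s.
2. the tote is lifted clear of the bench in the fingers (contact force between the fingers and tote above 1 N and height (world z) of tote_corner above 0.03 m and height (world z) of tote_handle above 0.12 m and contact force between tote and rest below 0.1 N and contact force between tote and straightedge below 0.1 N), for 0.2 s.
At the end, for the whole second after the job is handed in: Tote held still in the fingers, tilted 12 to 50 degrees, lug corner over 30 mm and handle over 120 mm above the bench; all four standoff centres within 90 mm of the inside lug corner, at rest; straightedge level in both notches, its middle within 35 mm of the seat's, released; bystanders not moved (all of step 1 and all of step 2 and distance between each of standoff0_center, standoff1_center, standoff2_center, standoff3_center and tote_corner below 0.09 m and angle between tote_handle's own z axis and vertical between 0.2 and 0.9 rad and linear speed of each of tote, standoff0, standoff1, standoff2, standoff3 below 0.03 m/s); the arm keeps its last pose, push and grip.
It fails at once if the spray bottle is moved more than 30 mm (distance of spray_bottle from where it was at the start of the episode above 0.03 m).
It fails at once if the tape roll is moved more than 30 mm (distance of tape_roll from where it was at the start of the episode above 0.03 m).
It fails at once if the mug is moved more than 30 mm (distance of mug from where it was at the start of the episode above 0.03 m).
It fails at once if the brush is moved more than 30 mm (distance of brush from where it was at the start of the episode above 0.03 m).
It also fails if it takes over 54 s, if anything falls off the work surface, if the arm or the gripper's body presses on something with over 40 N, if the wrist force passes 120 N, or if a joint passes its speed limit or range.

### The arm

A 6-joint arm with a two-finger parallel gripper is mounted at the origin on the work surface. World frame = base frame: x ahead of the robot, y to its left, z up, the work surface at z = 0. Lengths are in m, angles in rad, forces in N, time in s.
With the tool pointing down it reaches from about 0.275 to 0.825 m from the base axis. Payload 4.9 kg.
Tool frame: the origin (TCP) lies on the centre line of the jaws, within the pads' length; the fingertips stand 11 mm ahead of it and the grasp point (between the pads) lies 8 mm behind it (tcp_to_tips is the distance from the TCP to the fingertips, in m); z points along the fingers, y is the line along which they close (so a half turn about z gives the same grasp; the last joint's range is limited). The gripper opens to 85 mm and grips with 20 to 120 N. Pads are 22 mm wide; open, the fingers measure 114 mm over their backs; the gripper's body (76 mm by 85 mm) begins 54 mm behind the grasp point. The pads swing forward as they close: fully open they stand 13 mm farther back than shut.
Start: joints at [-1.361, 0.326, -0.193, 1.052, 0, 1.437], TCP at [0.185, -0.518, 0.242] pointing down, gripper open.
Joint ranges: [-2.65, 2.65], [-0.97, 1.79], [-1.3, 1.35], [-1.93, 2.1], [-1.47, 1.37], [-3.14, 3.14]. Speed limits (rad/s): [2.57, 2.57, 3.14, 3.14, 3.14, 3.14].

### API

Orientations are given as a rotation vector (axis times angle).
In Python, from station import get_obs, read_camera, job_done, masks_of, spot_point, tcp_to_tips gives the robot as it stands.
- The arm moves only by the shell command python3 -m crank 'ROWS' [FORCE]. ROWS is JSON, a list of rows, each an object with "turn": the turn, a rotation vector about the tool's x, y, z in degrees, a list of three; "translation": the shift along the tool's x, y, z in m, a list of three; "fingers": the closure in counts, from 0 (fully open) to 255 (shut). In form: [{"turn": [ax, ay, az], "translation": [x, y, z], "fingers": fingers}, ...]. A call has 1 to 8 rows; each row shifts and turns the commanded pose from where the row before left it, along the tool's axes as they then stand; what a row does not reach is not made up. A row lasts 1/12 s, in which the tool goes at most 41.7 mm and 7.16 degrees, less where a joint would pass 70% of its speed; a pose out of reach is approached as far as the arm can. A call is refused whole if a number of a shift passes 0.0417 or a number of a turn 7.16, either way. A call with a gripper value outside its range is refused whole. The fingers move at their own pace and stop on an object; FORCE is the grip in N (left out, the last holds). Time passes only in rows, so rows that do not move let the fingers close. It gives the time, the measured TCP pose, the force, the opening and the grip force at its end, in the units of the state.
- get_obs(): the state, without advancing time (a new reading comes with each control period).
- read_camera(name): name is "scene" or "side" or "wrist"; returns a dict with "color" (480x640x3 uint8, red, green, blue), "intrinsics" (3x3 intrinsics, pixels), "R" (3x3) and "t" (3): a world point X has camera coordinates R X + t. Camera axes: x right, y down, z forward; pixel columns grow to the right and rows downward; lengths in m; the calibration is good to about 2 mm. A picture is of the moment at which its call begins. There is no depth.
- job_done(): hands the job in; it is judged then, once.
Trained networks look in the newest picture that a camera, given by its name, has taken for a name from the list of things; names that differ only in an ending like _2 or _b are one class to them, and where a whole thing is asked for, a point or a joint stands for the part that bears it (a point fixed in the world has none). Each returns a list of dicts, best first, with "p" (0 to 1); they miss things now and then, are a little off and sometimes report something else, mostly with a low value. They report only what shows in the picture. A call takes as long as a camera call.
- masks_of(camera, label): "pixels" (480x640 bool, what is visible of it) and "box" ([left, top, width, height] in pixels, round what is visible of it).
- spot_point(camera, label): "centre" ([row, column] in pixels: a listed point, or the origin of a listed thing).
The state is a dict: "t": time; "joint_pos": joint angles; "joint_vel": joint speeds; "joint_torque": joint torques, N m; "position": TCP position; "orientation": TCP orientation; "contact_force": force on the tool from outside, world axes, zero at the start; "wrist_torque": the same for the moment, N m; "opening": opening from 0.0 (shut) to 1.0 (fully open); "finger_force": force on a finger pad.
Only numpy, scipy, OpenCV 4.12 (cv2) and the standard library are available. Lean on these libraries where they do the work, as an engineer would, in place of code of your own. Each camera call takes 0.05 s, during which the arm holds its last target. There are 200 camera calls.

## Working session

There is one attempt and no reset: what is moved stays moved. The work goes in short steps, Python scripts to look and compute and a shell command to move; the robot and the scene stay as the last step left them, time stands still between calls to the robot, and variables do not carry over. Pictures are saved under pics/ and viewed, at most 10 in all, crops included, and the job is handed in when it is done.

```bash
mkdir -p pics; cat > h.py <<'E'
import numpy as np, cv2
from station import *
from scipy.spatial.transform import Rotation as Rn
def ray(c,px):
    K=np.array(c["intrinsics"]);R=np.array(c["R"]);t=np.array(c["t"])
    d=R.T@np.linalg.inv(K)@np.array([px[1],px[0],1.]);return -R.T@t,d/np.linalg.norm(d)
def atz(c,px,z):
    o,d=ray(c,px);return o+d*(z-o[2])/d[2]
def tri(rs):
    A=0;b=0
    for o,d in rs:
        P=np.eye(3)-np.outer(d,d);A=A+P;b=b+P@o
    x=np.linalg.solve(A,b);return x,[np.linalg.norm((np.eye(3)-np.outer(d,d))@(x-o)) for o,d in rs]
def save(c,n): cv2.imwrite("pics/"+n,np.ascontiguousarray(c["color"][:,:,::-1]))
E
python3 - <<'E'
from h import *
np.set_printoptions(precision=3,suppress=True)
cs={}
for n in ("scene","side"):
    cs[n]=c=read_camera(n);save(c,n+"0.png");print(n,"cam at",ray(c,(240,320)))
S={}
for l in ["tote_handle","tote_corner","straightedge_center","rest_seat","spray_bottle","tape_roll","mug","brush","standoff0_center"]:
    for n in cs:
        r=spot_point(n,l); S[n,l]=r
        print(l,n,[(round(q["p"],2),np.round(q["centre"]).tolist()) for q in r[:5]])
    a,b=S["scene",l],S["side",l]
    if a and b: print("   ->",*tri([ray(cs["scene"],a[0]["centre"]),ray(cs["side"],b[0]["centre"])]))
o=get_obs();print(o["position"],o["orientation"])
E
```

```text
scene cam at (array([0.912, 0.452, 0.971]), array([-0.344, -0.419, -0.84 ]))
side cam at (array([0.178, 0.61 , 0.785]), array([ 0.362, -0.607, -0.708]))
tote_handle scene [(0.67, [288.0, 416.0])]
tote_handle side [(0.68, [326.0, 291.0])]
   -> [0.468 0.23  0.073] [np.float64(0.0006940801300969464), np.float64(0.0006940801300969078)]
tote_corner scene [(0.57, [366.0, 418.0]), (0.2, [292.0, 438.0])]
tote_corner side [(0.66, [363.0, 218.0])]
   -> [0.564 0.342 0.011] [np.float64(0.00027347984914734627), np.float64(0.000273479849147434)]
straightedge_center scene [(0.62, [272.0, 426.0])]
straightedge_center side [(0.87, [341.0, 323.0])]
   -> [0.407 0.208 0.043] [np.float64(0.00039937534221019425), np.float64(0.00039937534221003417)]
rest_seat scene [(0.64, [166.0, 266.0])]
rest_seat side []
spray_bottle scene [(0.71, [300.0, 254.0])]
spray_bottle side [(0.95, [228.0, 257.0])]
   -> [ 0.736 -0.002  0.012] [np.float64(0.002142007150119877), np.float64(0.002142007150119937)]
tape_roll scene [(0.89, [239.0, 344.0])]
tape_roll side [(0.97, [276.0, 348.0])]
   -> [ 0.464 -0.    -0.006] [np.float64(0.0013463099808231735), np.float64(0.0013463099808232154)]
mug scene [(0.77, [449.0, 464.0])]
mug side [(0.79, [430.0, 136.0])]
   -> [ 0.611  0.511 -0.008] [np.float64(0.0031543798768816876), np.float64(0.003154379876881797)]
brush scene [(0.62, [148.0, 199.0])]
brush side [(0.9, [158.0, 396.0])]
   -> [ 0.572 -0.501 -0.006] [np.float64(0.004307278895352465), np.float64(0.0043072788953523984)]
standoff0_center scene [(0.43, [285.0, 395.0])]
standoff0_center side [(0.51, [328.0, 307.0])]
   -> [0.465 0.177 0.004] [np.float64(0.0002651090927989234), np.float64(0.00026510909279898846)]
[ 0.185 -0.518  0.242] [3.095 0.537 0.   ]
```

View pics/scene0.png

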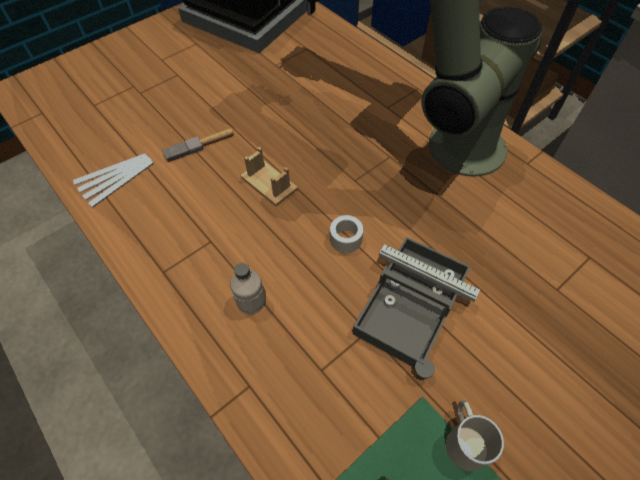

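View pics/side0.png

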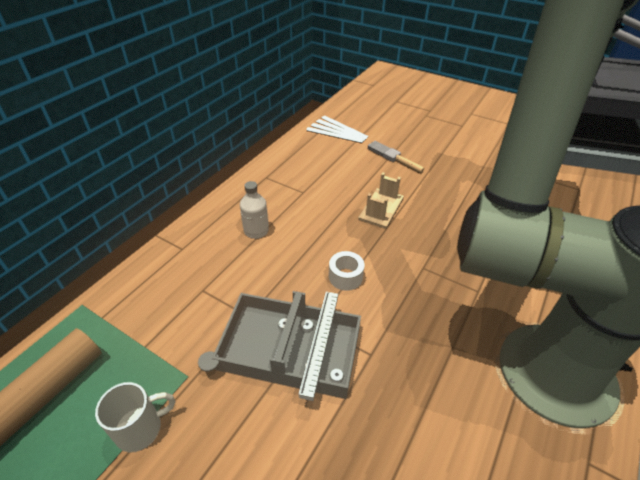

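The scene view shows the tote at about (300,415) with the straightedge running from (385,252) to (475,292). The rest is at (270,178), with prongs at about (255,160) and (281,182). The side view agrees: the tote is at (285,340), and the rest prongs are at (390,185) and (377,205). Next I'll enlarge the rest and compute yaw.

```bash
python3 - <<'E'
from h import *
np.set_printoptions(precision=3,suppress=True)
a=cv2.imread("pics/scene0.png")[140:210,230:305];b=cv2.imread("pics/side0.png")[165:235,350:425]
im=np.hstack([cv2.resize(x,None,fx=5.3,fy=5.3,interpolation=cv2.INTER_CUBIC) for x in (a,b)]);cv2.imwrite("pics/rest.png",im);print(im.shape)
for n in ("scene","side"):
    c=read_camera(n)
    m=masks_of(n,"straightedge_center")[0]; ys,xs=np.nonzero(m["pixels"])
    P=np.array([atz(c,(y,x),0.053)[:2] for y,x in zip(ys,xs)])
    r=cv2.minAreaRect(P.astype(np.float32)*1000);v=np.linalg.svd(P-P.mean(0),full_matrices=False)[2][0]
    print(n,m["p"],r,"axis yaw",np.degrees(np.arctan2(v[1],v[0])))
    for k in masks_of(n,"rest_seat")[:1]: print("rest",k["p"],k["box"])
    for k in spot_point(n,"standoff0_center"): print(k["p"],atz(c,k["centre"],0.012))
E
```

```text
(371, 796, 3)
scene 0.82 ((409.29827880859375, 212.96322631835938), (36.1728630065918, 230.8393096923828), 19.58816146850586) axis yaw 109.32385531372071
rest 0.66 [241.0, 145.9, 55.1, 61.1]
0.49 [0.461 0.18  0.012]
side 0.94 ((410.497802734375, 217.11416625976562), (28.134506225585938, 236.72447204589844), 19.00518035888672) axis yaw 109.10581514423555
rest 0.6 [353.7, 173.5, 46.7, 58.1]
0.4 [0.464 0.175 0.012]
```

View pics/rest.png

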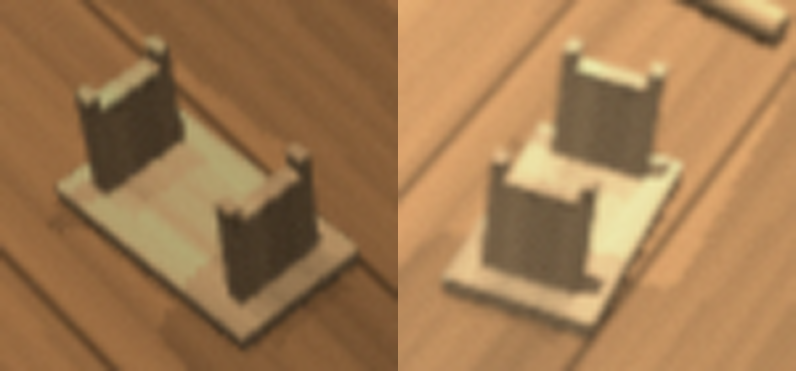

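```bash
python3 - <<'E'
from h import *
np.set_printoptions(precision=3,suppress=True)
cs={n:read_camera(n) for n in("scene","side")}
L=[(88,97),(156,46),(230,210),(298,155)];Q=[(573,47),(657,70),(500,157),(589,190)]
X=[]
for (a,b),(u,v) in zip(L,Q):
    p=(140+b/5.3,230+a/5.3);q=(165+v/5.3,350+(u-398)/5.3)
    x,e=tri([ray(cs["scene"],p),ray(cs["side"],q)]);X.append((atz(cs["scene"],p,.077)+atz(cs["side"],q,.077))/2);print(x,e,atz(cs["scene"],p,.077),atz(cs["side"],q,.077))
X=np.array(X);print("centre",X.mean(0));v=(X[2]+X[3]-X[0]-X[1])/2;w=(X[0]+X[2]-X[1]-X[3])/2
print("y axis",np.linalg.norm(v),np.degrees(np.arctan2(v[1],v[0])),"x",np.linalg.norm(w),np.degrees(np.arctan2(w[1],w[0])))
c=cs["scene"];print("seat pt",atz(c,spot_point("scene","rest_seat")[0]["centre"],.07))
R=Rn.from_rotvec(get_obs()["orientation"]).as_matrix();print(R)
T=Rn.from_euler('z',19.2,degrees=True).as_matrix()@np.diag([1,-1,-1]) # tool down
for k in(0,90,180,270):
    Tt=Rn.from_euler('z',19.2+k,degrees=True).as_matrix()@np.diag([1,-1,-1]);print(k,(Rn.from_matrix(R.T@Tt)).as_rotvec(degrees=True))
E
```

```text
[ 0.529 -0.305  0.077] [np.float64(3.4104126819043735e-05), np.float64(3.4104126819150725e-05)] [ 0.529 -0.305  0.077] [ 0.529 -0.305  0.077]
[ 0.484 -0.31   0.077] [np.float64(0.00022703644214310155), np.float64(0.00022703644214307932)] [ 0.484 -0.31   0.077] [ 0.484 -0.31   0.077]
[ 0.52  -0.204  0.078] [np.float64(0.0004300817273363194), np.float64(0.0004300817273363071)] [ 0.52  -0.204  0.077] [ 0.52  -0.205  0.077]
[ 0.474 -0.211  0.074] [np.float64(0.0011528798820702045), np.float64(0.0011528798820702871)] [ 0.475 -0.21   0.077] [ 0.473 -0.205  0.077]
centre [ 0.502 -0.257  0.077]
y axis 0.10178613850438337 95.51406141862664 x 0.045460368674134145 5.359339337813444Traceback (most recent call last):
  File "<stdin>", line 11, in <module>
IndexError: list index out of range
```

The rest is at (0.502, -0.257) with yaw 5.4°. The straightedge is at about (0.409, 0.214), with tote yaw 19.2°. Moving now.

```bash

python3 -m crank '[{"turn":[0,0,0],"translation":[0.0229,-0.0306,0],"fingers":100},{"turn":[0,0,0],"translation":[0.0229,-0.0306,0],"fingers":100},{"turn":[0,0,0],"translation":[0.0229,-0.0306,0],"fingers":100},{"turn":[0,0,0],"translation":[0.0229,-0.0306,0],"fingers":100},{"turn":[0,0,0],"translation":[0.0229,-0.0306,0],"fingers":100},{"turn":[0,0,0],"translation":[0.0229,-0.0306,0],"fingers":100},{"turn":[0,0,0],"translation":[0.0229,-0.0306,0],"fingers":100}]' 60
python3 -m crank '[{"turn":[0,0,0],"translation":[0.0229,-0.0306,0],"fingers":100},{"turn":[0,0,0],"translation":[0.0229,-0.0306,0],"fingers":100},{"turn":[0,0,0],"translation":[0.0229,-0.0306,0],"fingers":100},{"turn":[0,0,0],"translation":[0.0229,-0.0306,0],"fingers":100},{"turn":[0,0,0],"translation":[0.0229,-0.0306,0],"fingers":100},{"turn":[0,0,0],"translation":[0.0229,-0.0306,0],"fingers":100}]'
python3 -m crank '[{"turn":[0,0,0],"translation":[0.0229,-0.0306,0],"fingers":100},{"turn":[0,0,0],"translation":[0.0229,-0.0306,0],"fingers":100},{"turn":[0,0,0],"translation":[0.0229,-0.0306,0],"fingers":100},{"turn":[0,0,0],"translation":[0.0229,-0.0306,0],"fingers":100},{"turn":[0,0,0],"translation":[0.0229,-0.0306,0],"fingers":100}]'
python3 -m crank '[{"turn":[0,0,-7],"translation":[0,0,0],"fingers":100},{"turn":[0,0,-7],"translation":[0,0,0],"fingers":100},{"turn":[0,0,-7],"translation":[0,0,0],"fingers":100},{"turn":[0,0,-7],"translation":[0,0,0],"fingers":100},{"turn":[0,0,-7],"translation":[0,0,0],"fingers":100},{"turn":[0,0,-7],"translation":[0,0,0],"fingers":100},{"turn":[0,0,-7],"translation":[0,0,0],"fingers":100}]'
python3 -m crank '[{"turn":[0,0,-7],"translation":[0,0,0],"fingers":100},{"turn":[0,0,-7],"translation":[0,0,0],"fingers":100},{"turn":[0,0,-7],"translation":[0,0,0],"fingers":100},{"turn":[0,0,-7],"translation":[0,0,0],"fingers":100},{"turn":[0,0,-7],"translation":[0,0,0],"fingers":100},{"turn":[0,0,-5.5],"translation":[0,0,0],"fingers":100}]'
```

```text
t: 2.13
position: [0.2642, -0.2605, 0.2424]
orientation: [3.095, 0.536, 0.001]
contact_force: [0.8, 0.0, 0.8]
opening: 0.605
finger_force: 0.0
t: 2.63
position: [0.3318, -0.0412, 0.2427]
orientation: [3.095, 0.536, 0.002]
contact_force: [0.4, -0.2, -0.1]
opening: 0.609
finger_force: 0.0
t: 3.05
position: [0.388, 0.1419, 0.2426]
orientation: [3.095, 0.538, 0.002]
contact_force: [0.8, -0.6, 0.3]
opening: 0.608
finger_force: 0.0
t: 3.63
position: [0.3878, 0.1398, 0.2424]
orientation: [2.588, 1.781, 0.0]
contact_force: [1.0, -0.1, -0.1]
opening: 0.612
finger_force: 0.0
t: 4.13
position: [0.3879, 0.1397, 0.2424]
orientation: [1.812, 2.566, 0.0]
contact_force: [-0.1, -0.5, 0.2]
opening: 0.609
finger_force: 0.0
```

```bash

python3 -m crank '[{"turn":[0,0,0],"translation":[0.021,0.015,0],"fingers":100},{"turn":[0,0,0],"translation":[0.021,0.015,0],"fingers":100},{"turn":[0,0,0],"translation":[0.021,0.015,0],"fingers":100},{"turn":[0,0,0],"translation":[0,0,0.03],"fingers":100},{"turn":[0,0,0],"translation":[0,0,0],"fingers":100}]'
cat > look.py <<'E'
from h import *
np.set_printoptions(precision=4,suppress=True)
c=read_camera("wrist");save(c,"w1.png");print(ray(c,(240,320)))
o=get_obs();p=o["position"];R=Rn.from_rotvec(o["orientation"]).as_matrix()
for m in masks_of("wrist","straightedge_center")[:1]:
    ys,xs=np.nonzero(m["pixels"]);P=np.array([atz(c,(y,x),0.061)[:2] for y,x in zip(ys,xs)])
    print(m["p"],m["box"],cv2.minAreaRect(P.astype(np.float32)*1000))
for l,z in(("straightedge_center",.053),("tote_handle",.078)):
    for s in spot_point("wrist",l)[:1]:
        q=atz(c,s["centre"],z);print(l,s["p"],s["centre"],q,"tool delta",R.T@(q-p))
E
python3 look.py
```

```text
t: 4.55
position: [0.4078, 0.2143, 0.209]
orientation: [-1.816, -2.56, 0.006]
contact_force: [-2.3, -0.2, -0.8]
opening: 0.603
finger_force: 0.0
(array([0.3871, 0.2777, 0.341 ]), array([ 0.0799, -0.2585, -0.9627]))
0.91 [309.7, 58.4, 37.3, 297.9] ((410.36553955078125, 215.64317321777344), (26.147563934326172, 229.43553161621094), 19.069644927978516)
straightedge_center 0.72 [224.5, 324.3] [0.4101 0.2133 0.053 ] tool delta [-0.0012  0.003   0.1574]
tote_handle 0.88 [234.1, 414.4] [0.4711 0.2336 0.078 ] tool delta [-0.0022  0.0672  0.1321]
```

View pics/w1.png

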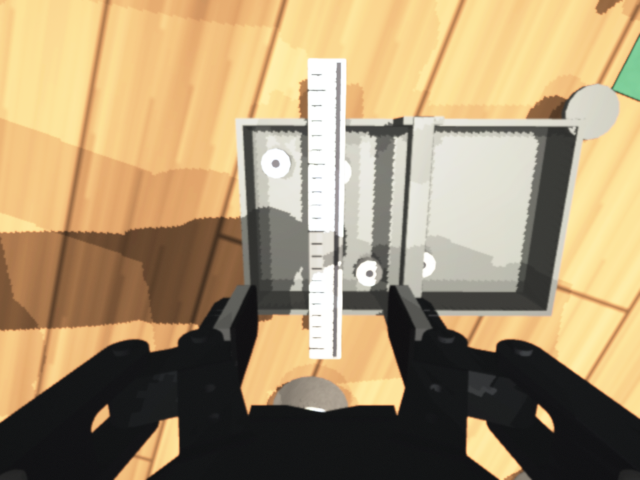

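The wrist view shows the straightedge at columns 310–345, centred on the tool to within 3 mm, with the handle at column 420 clear of the fingers. Descending to grip.

```bash

python3 -m crank '[{"turn":[0,0,0],"translation":[0,0.003,0.03],"fingers":100},{"turn":[0,0,0],"translation":[0,0,0.035],"fingers":100},{"turn":[0,0,0],"translation":[0,0,0.035],"fingers":100},{"turn":[0,0,0],"translation":[0,0,0.03],"fingers":100},{"turn":[0,0,0],"translation":[0,0,0.02],"fingers":100},{"turn":[0,0,0],"translation":[0,0,0.012],"fingers":100},{"turn":[0,0,0],"translation":[0,0,0],"fingers":100},{"turn":[0,0,0],"translation":[0,0,0],"fingers":100}]'
python3 -m crank '[{"turn":[0,0,0],"translation":[0,0,0],"fingers":255},{"turn":[0,0,0],"translation":[0,0,0],"fingers":255},{"turn":[0,0,0],"translation":[0,0,0],"fingers":255},{"turn":[0,0,0],"translation":[0,0,0],"fingers":255},{"turn":[0,0,0],"translation":[0,0,0],"fingers":255},{"turn":[0,0,0],"translation":[0,0,0],"fingers":255}]' 60
```

```text
t: 5.42
position: [0.4131, 0.2146, 0.0509]
orientation: [1.821, 2.56, 0.001]
contact_force: [-0.2, -0.3, -0.3]
opening: 0.607
finger_force: 0.0
t: 5.92
position: [0.4135, 0.2151, 0.0516]
orientation: [1.819, 2.559, 0.003]
contact_force: [-0.9, -0.4, 6.0]
opening: 0.29
finger_force: 59.2
```

```bash

python3 -m crank '[{"turn":[0,0,0],"translation":[0,0,-0.015],"fingers":255},{"turn":[0,0,0],"translation":[0,0,-0.025],"fingers":255},{"turn":[0,0,0],"translation":[0,0,-0.035],"fingers":255},{"turn":[0,0,0],"translation":[0,0,-0.035],"fingers":255},{"turn":[0,0,0],"translation":[0,0,-0.03],"fingers":255},{"turn":[0,0,4],"translation":[0,0,0],"fingers":255},{"turn":[0,0,6],"translation":[0,0,0],"fingers":255},{"turn":[0,0,3.8],"translation":[0,0,0],"fingers":255}]'
python3 -m crank '[{"turn":[0,0,0],"translation":[-0.015,0.001,0],"fingers":255},{"turn":[0,0,0],"translation":[-0.03,0.003,0],"fingers":255},{"turn":[0,0,0],"translation":[-0.036,0.003,0],"fingers":255},{"turn":[0,0,0],"translation":[-0.036,0.003,0],"fingers":255},{"turn":[0,0,0],"translation":[-0.036,0.003,0],"fingers":255},{"turn":[0,0,0],"translation":[-0.036,0.003,0],"fingers":255},{"turn":[0,0,0],"translation":[-0.036,0.003,0],"fingers":255},{"turn":[0,0,0],"translation":[-0.036,0.003,0],"fingers":255}]'
python3 -m crank '[{"turn":[0,0,0],"translation":[-0.036,0.003,0],"fingers":255},{"turn":[0,0,0],"translation":[-0.036,0.003,0],"fingers":255},{"turn":[0,0,0],"translation":[-0.036,0.003,0],"fingers":255},{"turn":[0,0,0],"translation":[-0.036,0.003,0],"fingers":255},{"turn":[0,0,0],"translation":[-0.036,0.003,0],"fingers":255},{"turn":[0,0,0],"translation":[-0.025,0.003,0],"fingers":255},{"turn":[0,0,0],"translation":[0,0,0],"fingers":255},{"turn":[0,0,0],"translation":[0,0,0],"fingers":255}]'
```

```text
t: 6.58
position: [0.4129, 0.2151, 0.1917]
orientation: [2.119, 2.318, 0.003]
contact_force: [0.1, 0.6, -1.6]
opening: 0.288
finger_force: 59.4
t: 7.25
position: [0.4588, -0.0446, 0.1909]
orientation: [2.114, 2.323, 0.001]
contact_force: [0.5, 0.2, -1.0]
opening: 0.295
finger_force: 59.3
t: 7.92
position: [0.4959, -0.2464, 0.1903]
orientation: [-2.117, -2.321, -0.0]
contact_force: [0.1, 0.6, -1.1]
opening: 0.291
finger_force: 59.3
```

```bash

python3 -m crank '[{"turn":[0,0,0],"translation":[-0.011,0.005,0.03],"fingers":255},{"turn":[0,0,0],"translation":[0,0,0.02],"fingers":255},{"turn":[0,0,0],"translation":[0,0,0],"fingers":255}]'
python3 - <<'E'
from h import *
np.set_printoptions(precision=4,suppress=True)
c=read_camera("wrist");save(c,"w2.png");o=get_obs();print(o["position"],o["orientation"])
z=o["position"][2]
m=masks_of("wrist","straightedge_center")[0];ys,xs=np.nonzero(m["pixels"])
P=np.array([atz(c,(y,x),z+.01)[:2] for y,x in zip(ys,xs)]);print(m["p"],m["box"],cv2.minAreaRect(P.astype(np.float32)*1000))
K=np.array(c["intrinsics"])
for k in(-.05,.05):
  for w in(-.022,.022):
    yx=Rn.from_euler('z',5.4,degrees=True).as_matrix()@np.array([w,k,0])+[.502,-.257,.08];q=K@(np.array(c["R"])@yx+c["t"]);print("lip",k,w,q[:2]/q[2])
E
```

```text
t: 8.17
position: [0.4995, -0.253, 0.1367]
orientation: [-2.108, -2.319, 0.001]
contact_force: [-1.4, 0.4, -1.5]
opening: 0.29
finger_force: 59.3
[ 0.5001 -0.2532  0.1386] [-2.1091 -2.3206  0.0007]
0.58 [275.0, 0.0, 95.0, 412.0] ((497.01898193359375, -218.0938720703125), (26.220558166503906, 136.03880310058594), 5.468067169189453)
lip -0.05 -0.022 [285.8124 357.4526]
lip -0.05 0.022 [364.1951 357.7019]
lip 0.05 -0.022 [280.9077 178.3206]
lip 0.05 0.022 [370.0831 178.4157]
```

View pics/w2.png

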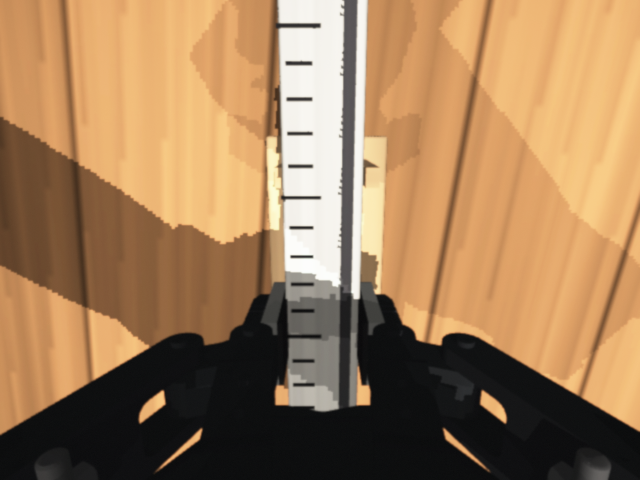

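The wrist view shows the straightedge (columns 283–364) parallel to the rest base (268–385) and centred on it. Lowering.

```bash

python3 -m crank '[{"turn":[0,0,0],"translation":[-0.003,0.002,0.01],"fingers":255},{"turn":[0,0,0],"translation":[0,0,0.015],"fingers":255},{"turn":[0,0,0],"translation":[0,0,0.015],"fingers":255},{"turn":[0,0,0],"translation":[0,0,0.01],"fingers":255},{"turn":[0,0,0],"translation":[0,0,0.004],"fingers":255},{"turn":[0,0,0],"translation":[0,0,0],"fingers":255},{"turn":[0,0,0],"translation":[0,0,0],"fingers":255}]'
```

```text
t: 8.85
position: [0.5048, -0.2586, 0.0868]
orientation: [2.114, 2.323, 0.0]
contact_force: [-0.1, 0.0, -1.1]
opening: 0.291
finger_force: 59.3
```

```bash

python3 -m crank '[{"turn":[0,0,0],"translation":[0.001,-0.002,0.005],"fingers":255},{"turn":[0,0,0],"translation":[0,0,0.003],"fingers":255},{"turn":[0,0,0],"translation":[0,0,0.002],"fingers":255},{"turn":[0,0,0],"translation":[0,0,0],"fingers":255},{"turn":[0,0,0],"translation":[0,0,0],"fingers":255}]'
```

```text
t: 9.27
position: [0.5023, -0.2577, 0.0767]
orientation: [2.114, 2.323, -0.0]
contact_force: [-1.7, 0.6, 2.7]
opening: 0.286
finger_force: 59.8
```

```bash

python3 -m crank '[{"turn":[0,0,0],"translation":[0,0,0],"fingers":100},{"turn":[0,0,0],"translation":[0,0,0],"fingers":100},{"turn":[0,0,0],"translation":[0,0,0],"fingers":100},{"turn":[0,0,0],"translation":[0,0,0],"fingers":100},{"turn":[0,0,0],"translation":[0,0,0],"fingers":100},{"turn":[0,0,0],"translation":[0,0,0],"fingers":100}]'
python3 -m crank '[{"turn":[0,0,0],"translation":[0,0,-0.01],"fingers":100},{"turn":[0,0,0],"translation":[0,0,-0.02],"fingers":100},{"turn":[0,0,0],"translation":[0,0,-0.035],"fingers":100},{"turn":[0,0,0],"translation":[0,0,-0.035],"fingers":100},{"turn":[0,0,0],"translation":[0,0,-0.035],"fingers":100},{"turn":[0,0,0],"translation":[0,0,0],"fingers":100},{"turn":[0,0,0],"translation":[0,0,0],"fingers":100}]'
python3 - <<'E'
from h import *
for n in("scene","side"):
    c=read_camera(n);save(c,n+"3.png")
a=cv2.imread("pics/scene3.png")[120:210,210:320];b=cv2.imread("pics/side3.png")[150:240,330:440]
cv2.imwrite("pics/rest3.png",np.hstack([cv2.resize(x,None,fx=3.6,fy=3.6,interpolation=cv2.INTER_CUBIC) for x in (a,b)]))
E
```

```text
t: 9.77
position: [0.5023, -0.2577, 0.0762]
orientation: [-2.114, -2.324, -0.0]
contact_force: [0.3, -0.1, -0.1]
opening: 0.605
finger_force: 0.0
t: 10.35
position: [0.5038, -0.2587, 0.2146]
orientation: [2.11, 2.319, 0.001]
contact_force: [-0.2, -0.2, -0.3]
opening: 0.608
finger_force: 0.0
```

View pics/rest3.png

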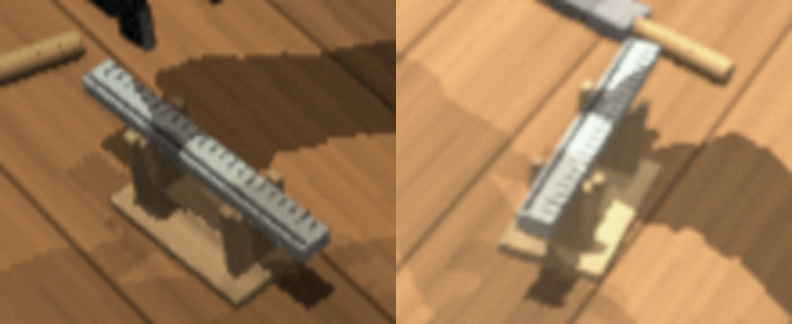

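The straightedge lies in both notches between the lips, level. On to the tote handle.

```bash

python3 -m crank '[{"turn":[0,0,0],"translation":[0.03,0.001,0],"fingers":100},{"turn":[0,0,0],"translation":[0.04,0.001,0],"fingers":100},{"turn":[0,0,0],"translation":[0.04,0.001,0],"fingers":100},{"turn":[0,0,0],"translation":[0.04,0.001,0],"fingers":100},{"turn":[0,0,0],"translation":[0.04,0.001,0],"fingers":100},{"turn":[0,0,0],"translation":[0.04,0.001,0],"fingers":100},{"turn":[0,0,0],"translation":[0.04,0.001,0],"fingers":100},{"turn":[0,0,0],"translation":[0.04,0.001,0],"fingers":100}]'
python3 -m crank '[{"turn":[0,0,0],"translation":[0.04,0.001,0],"fingers":100},{"turn":[0,0,0],"translation":[0.04,0.001,0],"fingers":100},{"turn":[0,0,0],"translation":[0.04,0.001,0],"fingers":100},{"turn":[0,0,0],"translation":[0.04,0.001,0],"fingers":100},{"turn":[0,0,0],"translation":[0.025,0.001,0],"fingers":100},{"turn":[0,0,-7],"translation":[0,0,0],"fingers":100},{"turn":[0,0,-6.7],"translation":[0,0,0],"fingers":100},{"turn":[0,0,0],"translation":[0,0,0],"fingers":100}]'
sed -i 's/w1.png/w4.png/' look.py; cat >> look.py <<'E'
print("yaw",np.degrees(np.arctan2(R[1,0],R[0,0])),p)
for s in spot_point("wrist","standoff0_center"): q=atz(c,s["centre"],.012);print(s["p"],q)
E
python3 look.py
```

```text
t: 11.12
position: [0.4793, 0.0535, 0.2098]
orientation: [-2.113, -2.321, 0.003]
contact_force: [0.2, -0.1, 0.0]
opening: 0.61
finger_force: 0.0
t: 11.78
position: [0.4672, 0.2367, 0.2095]
orientation: [-1.817, -2.561, 0.005]
contact_force: [0.2, 0.1, 0.1]
opening: 0.609
finger_force: 0.0
(array([0.4464, 0.3001, 0.3415]), array([ 0.0809, -0.2582, -0.9627]))
tote_handle 0.76 [235.6, 324.5] [0.4705 0.2336 0.078 ] tool delta [-0.0035  0.0024  0.1317]
yaw 109.00417121909625 [0.4675 0.2363 0.2097]
0.59 [0.4645 0.1765 0.012 ]
```

```bash

python3 -m crank '[{"turn":[0,0,0],"translation":[-0.0035,0.0025,0.03],"fingers":100},{"turn":[0,0,0],"translation":[0,0,0.035],"fingers":100},{"turn":[0,0,0],"translation":[0,0,0.035],"fingers":100},{"turn":[0,0,0],"translation":[0,0,0.025],"fingers":100},{"turn":[0,0,0],"translation":[0,0,0.018],"fingers":100},{"turn":[0,0,0],"translation":[0,0,0],"fingers":100},{"turn":[0,0,0],"translation":[0,0,0],"fingers":100}]' 100
python3 -m crank '[{"turn":[0,0,0],"translation":[0,0,0],"fingers":255},{"turn":[0,0,0],"translation":[0,0,0],"fingers":255},{"turn":[0,0,0],"translation":[0,0,0],"fingers":255},{"turn":[0,0,0],"translation":[0,0,0],"fingers":255},{"turn":[0,0,0],"translation":[0,0,0],"fingers":255},{"turn":[0,0,0],"translation":[0,0,0],"fingers":255},{"turn":[0,0,0],"translation":[0,0,0],"fingers":255}]' 100
```

```text
t: 12.62
position: [0.4715, 0.2332, 0.0677]
orientation: [-1.823, -2.557, 0.003]
contact_force: [-1.1, -0.2, 0.2]
opening: 0.608
finger_force: 0.0
t: 13.2
position: [0.4733, 0.2342, 0.07]
orientation: [1.821, 2.558, 0.004]
contact_force: [-0.5, -0.4, 7.6]
opening: 0.146
finger_force: 98.2
```

```bash

python3 -m crank '[{"turn":[0,0,0],"translation":[0,0,-0.01],"fingers":255},{"turn":[0,0,0],"translation":[0,0,-0.02],"fingers":255},{"turn":[0,0,0],"translation":[0,0,-0.03],"fingers":255},{"turn":[0,0,0],"translation":[0,0,-0.03],"fingers":255},{"turn":[0,0,0],"translation":[0,0,-0.03],"fingers":255},{"turn":[0,0,0],"translation":[0,0,-0.03],"fingers":255},{"turn":[0,0,0],"translation":[0,0,-0.02],"fingers":255},{"turn":[0,0,0],"translation":[0,0,-0.01],"fingers":255}]'
python3 -m crank '[{"turn":[0,0,0],"translation":[0,0,0],"fingers":255},{"turn":[0,0,0],"translation":[0,0,0],"fingers":255},{"turn":[0,0,0],"translation":[0,0,0],"fingers":255},{"turn":[0,0,0],"translation":[0,0,0],"fingers":255}]'
python3 -m crank '[{"turn":[1.5,-1.3,0],"translation":[0,0,0],"fingers":255},{"turn":[1.5,-1.3,0],"translation":[0,0,0],"fingers":255},{"turn":[1.5,-1.3,0],"translation":[0,0,0],"fingers":255},{"turn":[1.5,-1.3,0],"translation":[0,0,0],"fingers":255},{"turn":[1.5,-1.3,0],"translation":[0,0,0],"fingers":255},{"turn":[1.5,-1.3,0],"translation":[0,0,0],"fingers":255},{"turn":[1.5,-1.3,0],"translation":[0,0,0],"fingers":255},{"turn":[1.5,-1.3,0],"translation":[0,0,0],"fingers":255}]'
python3 -m crank '[{"turn":[1.5,-1.3,0],"translation":[0,0,0],"fingers":255},{"turn":[1.5,-1.3,0],"translation":[0,0,0],"fingers":255},{"turn":[1.5,-1.3,0],"translation":[0,0,0],"fingers":255},{"turn":[1.5,-1.3,0],"translation":[0,0,0],"fingers":255},{"turn":[1.5,-1.3,0],"translation":[0,0,0],"fingers":255},{"turn":[1.5,-1.3,0],"translation":[0,0,0],"fingers":255},{"turn":[0,0,0],"translation":[0,0,0],"fingers":255},{"turn":[0,0,0],"translation":[0,0,0],"fingers":255}]'
python3 -m crank '[{"turn":[0,0,0],"translation":[0,0,0],"fingers":255},{"turn":[0,0,0],"translation":[0,0,0],"fingers":255},{"turn":[0,0,0],"translation":[0,0,0],"fingers":255},{"turn":[0,0,0],"translation":[0,0,0],"fingers":255},{"turn":[0,0,0],"translation":[0,0,0],"fingers":255},{"turn":[0,0,0],"translation":[0,0,0],"fingers":255},{"turn":[0,0,0],"translation":[0,0,0],"fingers":255},{"turn":[0,0,0],"translation":[0,0,0],"fingers":255}]'
cat > fin.py <<'E'
from h import *
import sys
np.set_printoptions(precision=3,suppress=True)
k=sys.argv[1]
R=Rn.from_rotvec(get_obs()["orientation"]).as_matrix();print("tilt",np.degrees(np.arccos(-R[2,2])))
I=[]
for n in("scene","side","wrist"):
    c=read_camera(n);save(c,n+k+".png");I.append(c["color"])
    print(n,[np.round(s["centre"]).tolist() for s in spot_point(n,"tote_corner")[:1]],[(round(s["p"],2),np.round(s["centre"]).tolist()) for s in spot_point(n,"standoff0_center")])
cv2.imwrite("pics/f%s.png"%k,np.hstack([cv2.resize(I[0][200:440,320:560],(400,400)),cv2.resize(I[2],(400,400))])[:,:,::-1])
E
python3 fin.py 5
```

```text
t: 13.87
position: [0.4732, 0.2343, 0.2521]
orientation: [1.82, 2.557, 0.006]
contact_force: [0.5, 0.3, -3.1]
opening: 0.15
finger_force: 97.8
t: 14.2
position: [0.471, 0.2335, 0.2464]
orientation: [-1.821, -2.557, 0.004]
contact_force: [0.2, -0.5, -3.5]
opening: 0.141
finger_force: 97.8
t: 14.87
position: [0.4717, 0.2338, 0.2468]
orientation: [1.79, 2.514, -0.434]
contact_force: [1.2, -0.5, -2.8]
opening: 0.142
finger_force: 97.9
t: 15.53
position: [0.472, 0.2341, 0.2465]
orientation: [1.743, 2.45, -0.742]
contact_force: [0.7, -0.1, -2.6]
opening: 0.15
finger_force: 98.1
t: 16.2
position: [0.4722, 0.2339, 0.2484]
orientation: [1.744, 2.449, -0.74]
contact_force: [-0.5, -0.2, -3.2]
opening: 0.143
finger_force: 98.1
tilt 27.773739338284646
scene [[322.0, 425.0]] [(0.46, [308.0, 432.0]), (0.27, [324.0, 424.0])]
side [[321.0, 228.0]] [(0.66, [317.0, 230.0]), (0.63, [315.0, 249.0])]
wrist [[116.0, 587.0]] [(0.62, [142.0, 508.0])]
```

View pics/f5.png

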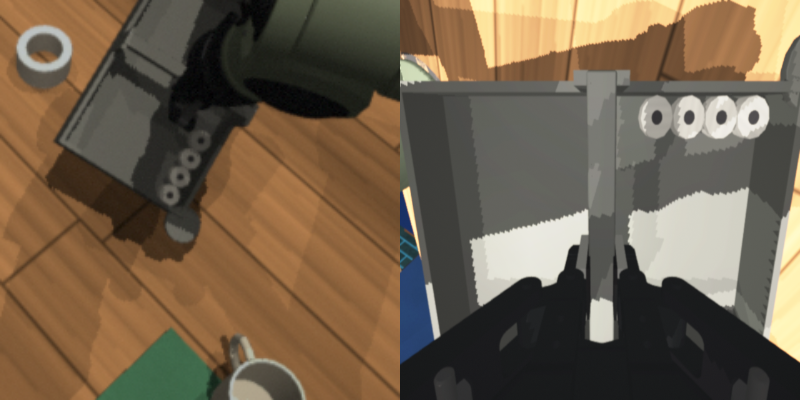

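The wrist crop shows all four standoffs in a row against the +y wall at (656..753, 118), running into the lug corner. The farthest should be about 85 mm away, so I'll check that margin.

```bash
python3 - <<'E'
from h import *
np.set_printoptions(precision=1,suppress=True)
c=read_camera("wrist");o=get_obs();p=np.array(o["position"]);R=Rn.from_rotvec(o["orientation"]).as_matrix()
n=R[:,2]
for x in(656,689,721,753):
    a,d=ray(c,(117.5*1.2,(x-400)*1.6))
    q=R.T@(a+d*(((p-a)@n+.051)/(d@n))-p)
    print("from corner (x,y) mm",(np.array([.125,.075])-q[[1,0]])*1000)
K=np.array(c["intrinsics"])
for name,v in(("rim corner in",(.075,.125,.025)),("floor corner",(.075,.125,.065))):
    u=K@(np.array(c["R"])@(p+R@np.array(v))+c["t"]);u=u[:2]/u[2];print(name,400+u[0]/1.6,u[1]/1.2)
E
```

```text
from corner (x,y) mm [83.5 12. ]
from corner (x,y) mm [58.9 12. ]
from corner (x,y) mm [35. 12.]
from corner (x,y) mm [11.1 12. ]
rim corner in 799.2545864964466 92.29259924280025
floor corner 758.6455620083618 96.14895517325407
```

The row is packed tight against both walls, with the farthest centre 85 mm out and the limit at 90 mm. It's held still, so I'm handing in.

```bash
python3 -m crank '[{"turn":[0,0,0],"translation":[0,0,0],"fingers":255},{"turn":[0,0,0],"translation":[0,0,0],"fingers":255},{"turn":[0,0,0],"translation":[0,0,0],"fingers":255},{"turn":[0,0,0],"translation":[0,0,0],"fingers":255}]'; python3 -c "
from station import job_done;print(job_done())"
```

```text
t: 17.03
position: [0.4722, 0.2339, 0.2483]
orientation: [1.743, 2.449, -0.74]
contact_force: [0.0, -0.3, -3.5]
opening: 0.143
finger_force: 98.1
the job is handed in; nothing more can be done
None
```

I handed the job in at about 17 s, with no verdict returned: the straightedge lies in both notches of the rest, and the tote is held in the air at about 28° with all four standoffs in a row at the lug corner, the farthest about 85 mm out (limit 90 mm).

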